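# Check that the tray scale swings freely

### The job

Check that the little two-pan scale in the middle of the bench swings freely before it is used: with the fingertips, lightly press the pan nearer the weight case beside it well down towards its stop, then the other pan likewise, and then the first pan once more, letting the beam swing back to level each time. Press the pans gently; do not grasp or lift anything, do not shift the scale, and leave the weight case, beaker, tweezers and vial where they are.

Things in the scene. Friction and masses are not known exactly. Their poses are not given: they have to be found in the camera images.
- scale: loose two-pan tray scale, 95 x 251 x 91 mm, 0.75 kg; origin at the centre of the underside of its grey foot (60 mm along x, 130 mm along y, 22 mm high). Its beam lies along its own y axis; a cream round pan at either end; x runs across the beam, z up. Turned by up to 30 degrees. (A like scale and case far back on the right are not meant.)
- scale_beam (a joint): tilt of the beam about the scale's x axis, pivot 70 mm above the underside, in rad; 0 = level, -0.12 = the pan on the scale's +y side down at its stop, 9 mm lower than when level, +0.12 = the -y pan down. 0.04 (3 mm, 2 N) or more counts as down. It springs back to level when let go (4 N m per rad): about 6 N on a pan's middle brings it to the stop, which is hard.
- pan_plus (a point): middle of the pan on the scale's +y side, at the height of its rim; moves with the beam (91 mm above the table when level). The pan is 95 mm across; it is solid for the fingers up to nearly its rim height, and its middle lies 78 mm from the pivot.
- pan_minus (a point): the same for the pan on the scale's -y side
- weight_case: blue weight case with a shut lid, 54 x 84 x 40 mm, loose; origin at the centre of its underside. It stands about 0.2 m from the middle of the scale, beyond the end of one pan, on either side: the pan nearer to it is the first and third to be pressed.
- glass_beaker: low glass beaker, 77 x 74 x 46 mm, loose; origin at the centre of its underside; stands about 0.2 m from the scale beyond the other pan. Leave alone.
- tweezers: steel tweezers lying between scale and robot, 21 x 193 x 9 mm, loose; origin at the centre of the underside, long along y. Leave alone.
- vial: capped sample vial standing behind the scale, 27 mm across, 58 mm high, loose; origin at the centre of its underside. Leave alone.
Not all that is in view belongs to the job. Several things have the shape of the weight_case; the one meant has the colours described above.

How it is judged:
By the outcome, as a careful person would: the job done as asked, in the order asked, and still so for the second after the job is handed in, with the robot touching nothing.
It also fails if it takes over 45 s, if anything falls off the work surface, if the arm or the gripper's body presses on something with over 40 N, if the wrist force passes 120 N, or if a joint passes its speed limit or range.

### The arm

A 6-joint arm with a two-finger parallel gripper is mounted at the origin on a cart in front of the work surface, level with it; the furniture and walls round the work are solid. World frame = base frame: x ahead of the robot, y to its left, z up, the work surface at z = 0. Lengths are in m, angles in rad, forces in N, time in s.
With the tool pointing down it reaches from about 0.375 to 0.9 m from the base axis. Payload 3.1 kg.
Tool frame: the origin (TCP) lies at the very end of the fingers, on their centre line; the grasp point (between the pads) lies 19 mm behind it; z points along the fingers, y is the line along which they close (so a half turn about z gives the same grasp; the last joint's range is limited). The gripper opens to 87 mm and grips with 3 to 60 N. Pads are 19 mm wide; open, the fingers measure 117 mm over their backs; the gripper's body (75 mm by 190 mm) begins 51 mm behind the grasp point.
Start: joints at [-1.373, 0.527, 1.433, -0, 1.181, -0.178], TCP at [0.23, -0.581, 0.223] pointing down, gripper open.
Joint ranges: [-3.08, 3.08], [-0.75, 2.2], [0.22, 2.44], [-1.43, 4.57], [0, 2.65], [-2.85, 2.85]. Speed limits (rad/s): [2.79, 2.79, 3.14, 3.14, 3.14, 3.14].

### API

Orientations are given as a unit quaternion [x, y, z, w].
In Python, from rig import status, viewer, robot gives the robot as it stands.
- The arm moves only by the tool arm_command, never from a script. Its arguments are lists of equal length, an entry for each row: "delta_rot": the turn, a rotation vector about the tool's x, y, z in degrees, a list of three; "delta_pos": the shift along the tool's x, y, z in m, a list of three; "gripper": the closure, from -1 (fully open) to 1 (shut). In form: {"delta_rot": [[rx, ry, rz], ...], "delta_pos": [[dx, dy, dz], ...], "gripper": [gripper, ...]}. A call has 1 to 12 rows; each row is the pose to reach, as a shift and turn from the pose commanded when the call began, along the tool's axes at that moment; what a row does not reach only later rows make up. A row lasts 1/12 s, in which the tool goes at most 41.7 mm and 7.16 degrees, less where a joint would pass 70% of its speed; a pose out of reach is approached as far as the arm can. A call with a gripper value outside its range is refused whole. The fingers move at their own pace and stop on an object; "grip_force" is the grip in N (left out, the last holds). Time passes only in rows, so rows that repeat a pose let the fingers close. It gives the time, the measured TCP pose, the force, the opening and the grip force at its end, in the units of the state.
- status.get_obs(): the state, without advancing time (a new reading comes with each control period).
- viewer.camera(name): name is "scene" or "top" or "wrist"; returns a dict with "pixels" (400x640x3 uint8, blue, green, red), "fx", "fy", "cx", "cy" (pixels), "pose" (4x4, takes a point from camera to world coordinates); the wrist camera has in their place "mount" (4x4, takes a point from camera to tool coordinates, whose origin is the TCP and whose axes are the flange's). Camera axes: x right, y down, z forward; pixel columns grow to the right and rows downward; lengths in m; the calibration is good to about 2 mm. A picture is of the moment at which its call begins: read the wrist's pose just before it. There is no depth.
- robot.hand_in(): hands the job in; it is judged then, once.
The state is a dict: "time": time; "q": joint angles; "joint_velocities": joint speeds; "joint_torque": joint torques, N m; "position": TCP position; "tool_rot": TCP orientation; "ft_force": force on the tool from outside, world axes, zero at the start; "moment": the same for the moment, N m; "grip_width": finger opening in m; "grip_force": force on a finger pad.
Only numpy, scipy, OpenCV 4.12 (cv2) and the standard library are available. Lean on these libraries where they do the work, as an engineer would, in place of code of your own. Each camera call takes 0.05 s, during which the arm holds its last target. There are 200 camera calls.

## Working session

There is one attempt and no reset: what is moved stays moved. The work goes in short steps, Python scripts to look and compute and a tool call to move; the robot and the scene stay as the last step left them, time stands still between calls to the robot, and variables do not carry over. Pictures are saved under pics/ and viewed, at most 10 in all, crops included, and the job is handed in when it is done.

Besides the shell and the picture viewer there is one more tool, called by a JSON object that holds its "op" and its "data". arm_command: Moves the arm, as the interface text tells. Its arguments: {"type":"object","properties":{"delta_rot":{"type":"array","items":{"type":"array","items":{"type":"number"}}},"delta_pos":{"type":"array","items":{"type":"array","items":{"type":"number"}}},"gripper":{"type":"array","items":{"type":"number"}},"grip_force":{"type":"number"}},"required":["delta_rot","delta_pos","gripper"]}

```bash
mkdir -p pics
cat > h.py <<'E'
import cv2, numpy as np
from rig import status, viewer, robot
def ray(c,u,v,z):
    P=np.array(c["pose"]);d=P[:3,:3]@np.array([(u-c["cx"])/c["fx"],(v-c["cy"])/c["fy"],1]);o=P[:3,3]
    return o+d*(z-o[2])/d[2]
E
python3 - <<'E'
from h import *
import pickle
for n in("scene","top"):
    c=viewer.camera(n);cv2.imwrite(f"pics/{n}1.png",c["pixels"]);pickle.dump(c,open(n+".pkl","wb"))
    print(n,np.round(c["pose"],3).tolist(),c["fx"])
o=status.get_obs();print(o["time"],o["position"],o["tool_rot"],o["ft_force"])
E
```

```text
scene [[-0.501, -0.498, 0.708, -0.443], [-0.865, 0.311, -0.394, 0.603], [-0.024, -0.81, -0.587, 0.885], [0.0, 0.0, 0.0, 1.0]] 515.3650576372643
top [[0.021, -0.977, 0.211, 0.29], [-1.0, -0.02, 0.008, 0.063], [-0.003, -0.211, -0.978, 1.201], [0.0, 0.0, 0.0, 1.0]] 499.900738302323
0.1 [ 0.22986673 -0.58048168  0.22167394] [ 9.82306606e-01  1.87277251e-01 -2.93827071e-06 -9.81264703e-04] [0.11562014 0.07553121 0.72421793]
```

View pics/top1.png

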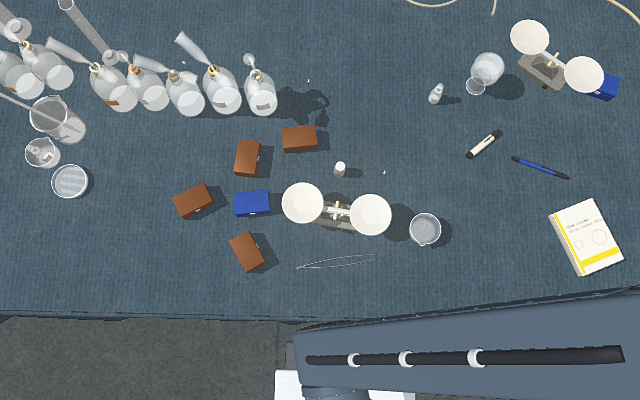

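View pics/scene1.png

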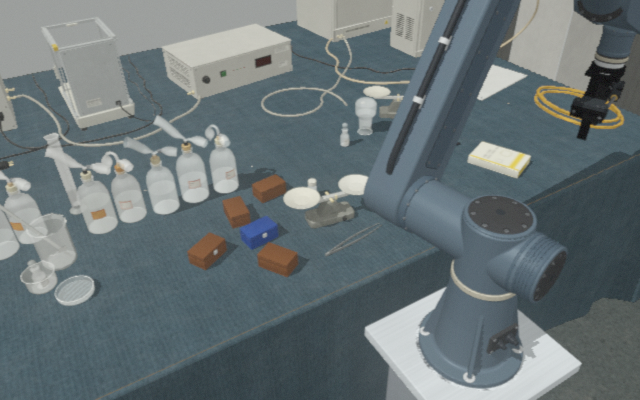

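The top view shows the scale with pans at (302,203) and (370,215). The blue case is at (251,203), beside the left pan, and the beaker is at (425,228). Same-shape candidates are brown cases at (247,157), (299,138), (193,200) and (247,252), plus a blue one far back right at (602,86). The one at (251,203) fits: it is blue and stands beside the middle scale. I'll confirm it in a crop and measure the pans.

Run:
```python
from h import *
import pickle
c=pickle.load(open("top.pkl","rb"));im=c["pixels"]
cv2.imwrite("pics/crop.png",cv2.resize(im[130:280,170:450],None,fx=2.8,fy=2.8,interpolation=cv2.INTER_CUBIC))
hsv=cv2.cvtColor(im,cv2.COLOR_BGR2HSV)
m=((hsv[...,2]>190)&(hsv[...,1]<70)).astype(np.uint8)
m[:,:260]=0;m[:,400:]=0;m[:175]=0;m[245:]=0
m=cv2.morphologyEx(m,cv2.MORPH_OPEN,cv2.getStructuringElement(cv2.MORPH_ELLIPSE,(13,13)))
P=[]
for k in cv2.findContours(m,0,2)[0]:
    e=cv2.fitEllipse(k); p=ray(c,*e[0],.091);P.append(p)
    d=np.linalg.norm(ray(c,e[0][0]+e[1][1]/2,e[0][1],.091)-p)*2
    print(np.round(e[0],1),np.round(e[1],1),p.round(4),"diam",d.round(3))
P=sorted(P,key=lambda p:-p[1]);v=P[0]-P[1];print("sep",np.linalg.norm(v),"yaw",np.degrees(np.arctan2(-v[0],v[1])),"mid",(P[0]+P[1])/2)
b=((hsv[...,0]>105)&(hsv[...,0]<130)&(hsv[...,1]>170)&(hsv[...,2]>60)).astype(np.uint8)
for k in cv2.findContours(b,0,2)[0]:
    if cv2.contourArea(k)>150:
        r=cv2.minAreaRect(k);print("blue",r,ray(c,*r[0],.04).round(3))
from scipy.spatial.transform import Rotation as R
o=status.get_obs();Rt=R.from_quat(o["tool_rot"]).as_matrix();print(Rt.round(3).tolist())
```

```text
[370.  214.3] [40.3 41.6] [ 0.4997 -0.049   0.091 ] diam 0.094
[302.2 202.4] [40.  41.2] [0.5239 0.1047 0.091 ] diam 0.094
sep 0.15564663630427092 yaw -8.929123243824417 mid [0.51179972 0.02783394 0.091     ]
[[0.93, 0.368, -0.0], [0.368, -0.93, 0.002], [0.0, -0.002, -1.0]]
```

View pics/crop.png

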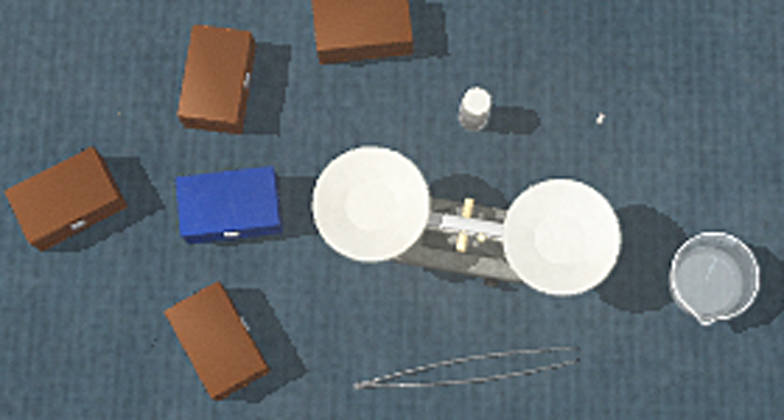

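The crop confirms it: the blue case at crop pixel (228,205) stands beyond the left pan (370,203), with the beaker beyond the right pan. The first pan is A at (0.524, 0.105) and the other is B at (0.500, -0.049). Their separation of 155.6 mm matches the expected 156 mm. I'll shut the fingers and move above A.

{"op": "arm_command", "data": {"delta_rot": [[0,0,0],[0,0,0],[0,0,0],[0,0,0],[0,0,0],[0,0,0],[0,0,0],[0,0,0],[0,0,0],[0,0,0],[0,0,0],[0,0,0]], "delta_pos": [[0.01,-0.01,0],[0.036,-0.036,0],[0.063,-0.063,0],[0.09,-0.09,0],[0.117,-0.117,0],[0.144,-0.144,0],[0.171,-0.171,0],[0.198,-0.198,0],[0.225,-0.225,0],[0.252,-0.252,0],[0.279,-0.279,0],[0.306,-0.306,0]], "gripper": [1,1,1,1,1,1,1,1,1,1,1,1], "grip_force": 5}}

```text
time: 1.1
position: [0.4021, -0.1821, 0.2224]
tool_rot: [0.982, 0.187, -0.0, -0.0]
ft_force: [1.1, -0.0, -0.1]
grip_width: 0.0152
grip_force: 0.0
```

{"op": "arm_command", "data": {"delta_rot": [[0,0,0],[0,0,0],[0,0,0],[0,0,0],[0,0,0],[0,0,0],[0,0,0],[0,0,0],[0,0,0],[0,0,0],[0,0,0],[0,0,0]], "delta_pos": [[0.027,-0.027,0],[0.054,-0.054,0.005],[0.081,-0.081,0.01],[0.108,-0.108,0.02],[0.135,-0.135,0.03],[0.162,-0.163,0.04],[0.189,-0.19,0.05],[0.205,-0.208,0.056],[0.215,-0.218,0.06],[0.22,-0.223,0.06],[0.22,-0.223,0.06],[0.22,-0.223,0.06]], "gripper": [1,1,1,1,1,1,1,1,1,1,1,1]}}

```text
time: 2.1
position: [0.5242, 0.104, 0.1625]
tool_rot: [0.982, 0.188, -0.0, 0.0]
ft_force: [0.5, 0.2, -0.3]
grip_width: 0.0005
grip_force: 0.0
```

Run:
```python
from h import *
from scipy.spatial.transform import Rotation as R
o=status.get_obs();c=viewer.camera("wrist");cv2.imwrite("pics/w1.png",c["pixels"])
cv2.imwrite("pics/s2.png",cv2.resize(viewer.camera("scene")["pixels"][60:280,200:500],None,fx=2.4,fy=2.4))
print(o["time"],o["position"],o["ft_force"],o["grip_width"],R.from_quat(o["tool_rot"]).as_matrix().round(4).tolist())
```

```text
2.1 [0.52419112 0.10398291 0.16254736] [ 0.47349333  0.16985279 -0.29365731] 0.0004698383676322203 [[0.9297, 0.3684, -0.0005], [0.3684, -0.9297, -0.0004], [-0.0006, 0.0002, -1.0]]
```

View pics/w1.png

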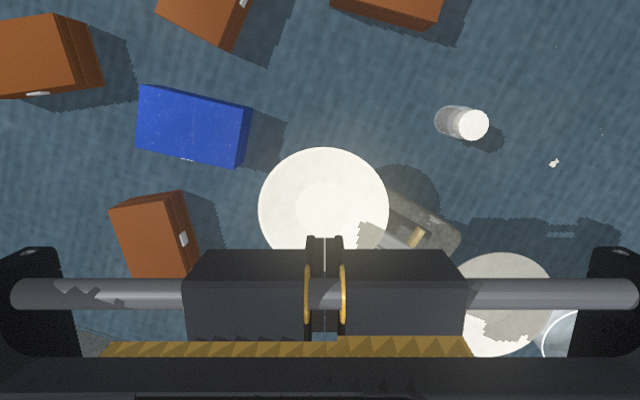

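The wrist view shows the shut fingertips above pan A (pan centre about (323,205)). The blue case is clear to the left at (190,125). I'll descend to just above the rim, then press slowly.

{"op": "arm_command", "data": {"delta_rot": [[0,0,0],[0,0,0],[0,0,0],[0,0,0],[0,0,0],[0,0,0],[0,0,0],[0,0,0],[0,0,0],[0,0,0],[0,0,0],[0,0,0]], "delta_pos": [[0,0,0.015],[0,0,0.035],[0,0,0.05],[0,0,0.06],[0,0,0.066],[0,0,0.069],[0,0,0.071],[0,0,0.0725],[0,0,0.074],[0,0,0.0755],[0,0,0.0755],[0,0,0.0755]], "gripper": [1,1,1,1,1,1,1,1,1,1,1,1]}}

```text
time: 3.2
position: [0.5249, 0.1048, 0.0876]
tool_rot: [0.982, 0.187, 0.001, -0.0]
ft_force: [-0.8, 1.8, 3.5]
grip_width: 0.0005
grip_force: 2.0
```

{"op": "arm_command", "data": {"delta_rot": [[0,0,0],[0,0,0],[0,0,0],[0,0,0]], "delta_pos": [[0,0,0.001],[0,0,0.002],[0,0,0.002],[0,0,0.002]], "gripper": [1,1,1,1]}}

```text
time: 3.53
position: [0.525, 0.1051, 0.0856]
tool_rot: [0.982, 0.187, 0.001, -0.0]
ft_force: [-0.2, 3.9, 6.1]
grip_width: 0.0003
grip_force: 3.1
```

Run:
```python
from h import *
o=status.get_obs();print(o["time"],o["position"],o["ft_force"])
c=viewer.camera("scene");cv2.imwrite("pics/s3.png",cv2.resize(c["pixels"][150:260,260:410],None,fx=4,fy=4,interpolation=cv2.INTER_CUBIC))
```

```text
3.5333 [0.5250029  0.10512081 0.0855598 ] [-0.21421431  3.94975553  6.11069786]
```

View pics/s3.png

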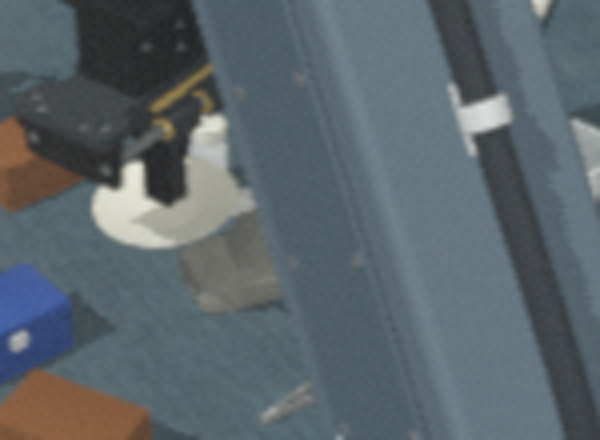

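The pan is down: 6.1 N vertical is about 0.1 rad, close to the stop. The tilting pan also drags the tip sideways by about 4 N, so I'll follow its arc outwards on the later presses. Now I'll lift and let it level.

{"op": "arm_command", "data": {"delta_rot": [[0,0,0],[0,0,0],[0,0,0],[0,0,0],[0,0,0],[0,0,0],[0,0,0],[0,0,0],[0,0,0],[0,0,0]], "delta_pos": [[0,0,-0.002],[0,0,-0.004],[0,0,-0.006],[0,0,-0.008],[0,0,-0.012],[0,0,-0.02],[0,0,-0.035],[0,0,-0.05],[0,0,-0.06],[0,0,-0.06]], "gripper": [1,1,1,1,1,1,1,1,1,1]}}

```text
time: 4.42
position: [0.526, 0.1042, 0.1474]
tool_rot: [0.982, 0.187, 0.002, 0.001]
ft_force: [0.4, 0.3, -0.4]
grip_width: 0.0006
grip_force: 0.0
```

Run:
```python
from h import *
o=status.get_obs();print(o["time"],o["position"],o["ft_force"])
c=viewer.camera("top");cv2.imwrite("pics/t2.png",cv2.resize(c["pixels"][130:280,170:450],None,fx=2.8,fy=2.8,interpolation=cv2.INTER_CUBIC))
```

```text
4.4167 [0.52601637 0.10415973 0.14740022] [ 0.4377724   0.32603785 -0.39947513]
```

View pics/t2.png

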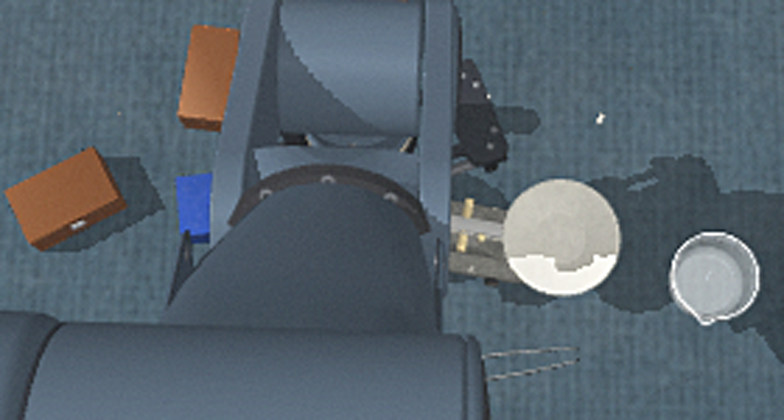

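Pan B is still at crop pixel (562,237), so the scale has not shifted. Next I'll move above pan B.

{"op": "arm_command", "data": {"delta_rot": [[0,0,0],[0,0,0],[0,0,0],[0,0,0],[0,0,0],[0,0,0],[0,0,0],[0,0,0],[0,0,0],[0,0,0],[0,0,0]], "delta_pos": [[-0.005,0.008,0],[-0.015,0.025,0],[-0.03,0.05,0],[-0.045,0.075,0],[-0.06,0.1,0],[-0.07,0.117,0],[-0.077,0.127,0],[-0.08,0.132,0],[-0.08,0.132,0],[-0.08,0.132,0],[-0.08,0.132,0]], "gripper": [1,1,1,1,1,1,1,1,1,1,1]}}

```text
time: 5.38
position: [0.4985, -0.0469, 0.1449]
tool_rot: [0.982, 0.188, -0.0, -0.0]
ft_force: [0.6, 0.4, -0.2]
grip_width: 0.0004
grip_force: 0.0
```

{"op": "arm_command", "data": {"delta_rot": [[0,0,0],[0,0,0],[0,0,0],[0,0,0],[0,0,0],[0,0,0],[0,0,0],[0,0,0],[0,0,0],[0,0,0],[0,0,0],[0,0,0]], "delta_pos": [[0,0,0.01],[0,0,0.025],[0,0,0.04],[0,0,0.047],[0,0,0.05],[0,0,0.0515],[-0.0002,0.0004,0.053],[-0.0004,0.0007,0.0545],[-0.0006,0.001,0.056],[-0.0008,0.0014,0.0575],[-0.001,0.0017,0.0585],[-0.001,0.0017,0.0585]], "gripper": [1,1,1,1,1,1,1,1,1,1,1,1]}}

```text
time: 6.38
position: [0.4988, -0.0498, 0.0869]
tool_rot: [0.982, 0.187, 0.001, 0.0]
ft_force: [-0.1, 3.1, 3.4]
grip_width: 0.0004
grip_force: 1.5
```

The tip over-followed and now drags outwards. I'll shift about 1 mm back in while pressing a little deeper.

{"op": "arm_command", "data": {"delta_rot": [[0,0,0],[0,0,0],[0,0,0],[0,0,0]], "delta_pos": [[0.0003,-0.0005,0.0008],[0.0005,-0.0009,0.0016],[0.0005,-0.0009,0.002],[0.0005,-0.0009,0.002]], "gripper": [1,1,1,1]}}

```text
time: 6.72
position: [0.4989, -0.0499, 0.085]
tool_rot: [0.982, 0.188, 0.0, 0.001]
ft_force: [-0.5, -3.5, 4.9]
grip_width: 0.0008
grip_force: 3.0
```

{"op": "arm_command", "data": {"delta_rot": [[0,0,0],[0,0,0],[0,0,0]], "delta_pos": [[-0.0003,0.0005,0.0005],[-0.0003,0.0005,0.001],[-0.0003,0.0005,0.001]], "gripper": [1,1,1]}}

```text
time: 6.97
position: [0.4988, -0.0502, 0.0841]
tool_rot: [0.982, 0.187, 0.0, 0.001]
ft_force: [-0.6, -1.2, 5.5]
grip_width: 0.0
grip_force: 3.2
```

{"op": "arm_command", "data": {"delta_rot": [[0,0,0],[0,0,0],[0,0,0],[0,0,0],[0,0,0],[0,0,0],[0,0,0],[0,0,0],[0,0,0],[0,0,0],[0,0,0]], "delta_pos": [[0,0,-0.002],[0,0,-0.004],[0,0,-0.006],[0,0,-0.008],[0,0,-0.012],[0,0,-0.02],[0,0,-0.035],[0,0,-0.05],[0,0,-0.06],[0,0,-0.06],[0,0,-0.06]], "gripper": [1,1,1,1,1,1,1,1,1,1,1]}}

```text
time: 7.88
position: [0.4985, -0.0495, 0.1442]
tool_rot: [0.982, 0.187, 0.0, 0.0]
ft_force: [-0.2, 0.0, 0.1]
grip_width: 0.0007
grip_force: 0.0
```

Run:
```python
from h import *
o=status.get_obs();print(o["time"],o["position"],o["ft_force"])
c=viewer.camera("top");cv2.imwrite("pics/t3.png",cv2.resize(c["pixels"][130:280,170:450],None,fx=2.8,fy=2.8,interpolation=cv2.INTER_CUBIC))
```

```text
7.8833 [ 0.49849607 -0.04946169  0.14415139] [-0.24883377  0.02335967  0.11162287]
```

View pics/t3.png

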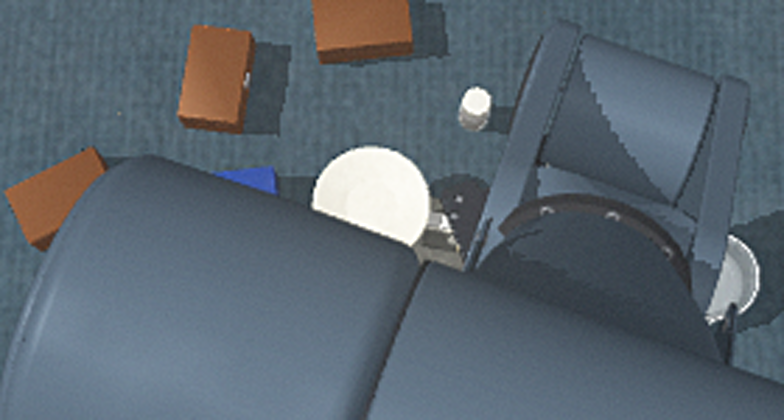

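Pan A is still in place, with its left edge at 312 and its top at 146, as before. Pan B pressed to 5.5 N and sprang back. I'll return to A for the third press.

{"op": "arm_command", "data": {"delta_rot": [[0,0,0],[0,0,0],[0,0,0],[0,0,0],[0,0,0],[0,0,0],[0,0,0],[0,0,0],[0,0,0],[0,0,0],[0,0,0]], "delta_pos": [[0.005,-0.008,0],[0.015,-0.025,0],[0.03,-0.05,0],[0.045,-0.075,0],[0.06,-0.1,0],[0.07,-0.117,0],[0.077,-0.127,0],[0.081,-0.132,0],[0.081,-0.132,0],[0.081,-0.132,0],[0.081,-0.132,0]], "gripper": [1,1,1,1,1,1,1,1,1,1,1]}}

```text
time: 8.85
position: [0.5249, 0.1022, 0.1433]
tool_rot: [0.982, 0.187, -0.0, 0.0]
ft_force: [0.5, 0.6, -0.5]
grip_width: 0.0009
grip_force: 0.0
```

{"op": "arm_command", "data": {"delta_rot": [[0,0,0],[0,0,0],[0,0,0],[0,0,0],[0,0,0],[0,0,0],[0,0,0],[0,0,0],[0,0,0],[0,0,0],[0,0,0],[0,0,0]], "delta_pos": [[0,0,0.01],[0,0,0.025],[0,0,0.04],[0,0,0.047],[0,0,0.05],[0,0,0.0515],[0.0001,-0.0002,0.053],[0.0002,-0.0004,0.0545],[0.0003,-0.0006,0.056],[0.0004,-0.0008,0.0575],[0.0004,-0.0008,0.0575],[0.0004,-0.0008,0.0575]], "gripper": [1,1,1,1,1,1,1,1,1,1,1,1]}}

```text
time: 9.85
position: [0.5255, 0.1041, 0.0865]
tool_rot: [0.982, 0.187, 0.0, 0.0]
ft_force: [-1.0, -0.3, 4.0]
grip_width: 0.0005
grip_force: 2.0
```

Little side force this time. I'll press 2 mm deeper, then release and clear off upwards.

{"op": "arm_command", "data": {"delta_rot": [[0,0,0],[0,0,0],[0,0,0],[0,0,0]], "delta_pos": [[0.0001,-0.0002,0.001],[0.0002,-0.0004,0.002],[0.0002,-0.0004,0.002],[0.0002,-0.0004,0.002]], "gripper": [1,1,1,1]}}

```text
time: 10.18
position: [0.5256, 0.1046, 0.0844]
tool_rot: [0.982, 0.187, 0.0, 0.0]
ft_force: [-1.5, -0.8, 5.6]
grip_width: 0.0004
grip_force: 2.8
```

{"op": "arm_command", "data": {"delta_rot": [[0,0,0],[0,0,0],[0,0,0],[0,0,0],[0,0,0],[0,0,0],[0,0,0],[0,0,0],[0,0,0],[0,0,0],[0,0,0],[0,0,0]], "delta_pos": [[0,0,-0.002],[0,0,-0.004],[0,0,-0.006],[0,0,-0.008],[0,0,-0.012],[0,0,-0.02],[0,0,-0.035],[0,0,-0.06],[0,0,-0.09],[0,0,-0.12],[0,0,-0.13],[0,0,-0.13]], "gripper": [1,1,1,1,1,1,1,1,1,1,1,1]}}

```text
time: 11.18
position: [0.5273, 0.1047, 0.2174]
tool_rot: [0.982, 0.187, 0.004, 0.001]
ft_force: [0.7, 0.2, 1.0]
grip_width: 0.0005
grip_force: 0.0
```

{"op": "arm_command", "data": {"delta_rot": [[0,0,0],[0,0,0],[0,0,0],[0,0,0],[0,0,0],[0,0,0],[0,0,0],[0,0,0],[0,0,0],[0,0,0],[0,0,0],[0,0,0]], "delta_pos": [[-0.015,0.015,0],[-0.04,0.04,0],[-0.065,0.065,0],[-0.09,0.09,0],[-0.115,0.115,0],[-0.14,0.14,0],[-0.165,0.165,0],[-0.19,0.19,0],[-0.215,0.215,0],[-0.235,0.235,0],[-0.25,0.25,0],[-0.25,0.25,0]], "gripper": [1,1,1,1,1,1,1,1,1,1,1,1]}}

```text
time: 12.18
position: [0.3833, -0.2229, 0.2128]
tool_rot: [0.983, 0.185, -0.001, -0.0]
ft_force: [-0.6, 0.4, -0.4]
grip_width: 0.0008
grip_force: 0.0
```

Run:
```python
from h import *
o=status.get_obs();print(o["time"],o["position"],o["ft_force"])
c=viewer.camera("top");cv2.imwrite("pics/t4.png",cv2.resize(c["pixels"][130:280,170:450],None,fx=2.8,fy=2.8,interpolation=cv2.INTER_CUBIC))
```

```text
12.1833 [ 0.38326973 -0.22286001  0.21278325] [-0.5943325   0.41898671 -0.3594335 ]
```

View pics/t4.png

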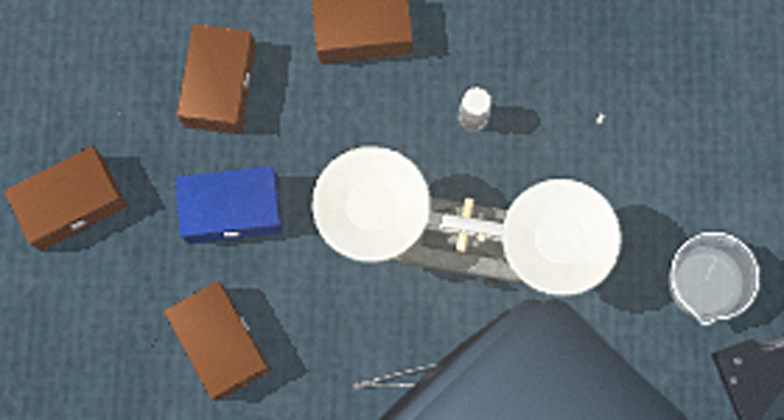

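The last view matches the first: pans at (371,203) and (562,237), case, beaker and vial in place, beam level, arm clear.

```bash
python3 -c "
from rig import robot;print(robot.hand_in())"
```

```text
the job is handed in; nothing more can be done
None
```

I pressed the pan by the blue case, then the other pan, then the first again (5.5–6 N each, close to the stop by my estimate); the beam came back level, nothing visibly moved (the arm hid part of the tweezers in the last picture), and the job is handed in at about 12 s.

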